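Clamp and sand a carving strip

TASK

Swing the steel clamp arm round by its upright knob until it lies square across the wooden strip. Then take the sanding block by its ridge and rub it flat along the strip with light, even pressure, centred and in line with the strip, from close beside the clamp arm to flush with the free end. Finally stand the block, sole down, in the middle of the cork mat, and leave the clamp arm square and everything else where it is.

Things in the scene. Friction and masses are not known exactly. Their poses are not given: they have to be found in the camera images.
- strip: Pale wooden strip to be sanded, 52 wide (its x) x 300 long (its y) x 22 mm high, fixed on a plywood base 110 x 340 x 18 mm; origin at the centre of its underside, 18 mm above the bench. Top face 40 mm above the bench. Dark rails beside it end 12 mm below its face.
- face (a point): Centre of the strip's top face; x across the strip, y along it (the clamp is at the -y end, the +y end is free), z up. The clamp pivot is at x = +47 mm, y = -115 mm.
- clamp (a joint): Angle of the clamp arm about its upright pivot: 0 = square across the strip, pointing to the strip's -x; grows as the arm swings towards the free (+y) end, over the face. Range -0.9 to 1.3 rad; it stays where it is left (about 1.5 N at the knob moves it).
- clamp_pivot (a point): The clamp's pivot, on its vertical axis, at the height of the arm's top (66 mm above the bench).
- clamp_knob (a point): Top centre of the upright black round knob at the end of the flat steel clamp arm: 16 mm diameter, 34 mm tall, standing on the arm (arm top 66, knob top 100 mm above the bench), 105 mm from the pivot axis. The arm is 22 mm wide, 14 mm thick and clears the strip's face by 12 mm.
- block: Wooden sanding block with a grey foam sole: sole 90 x 70 mm, plate 92 (x) x 72 (y) mm with its top at 28 mm, and on it a grip ridge 84 mm long (x) x 26 mm wide (y), from 28 to 63 mm height. Origin at the centre of the sole's underside with the foam not compressed; z up. About 0.2 kg.
- foam (a joint): Compression of the block's foam sole in m: 0 = none, 0.008 = fully squashed. It yields from 3 N and takes 1.5 N more per mm (3 mm: 7.5 N; 8 mm: 15 N).
- mat: Thin cork mat fixed on the bench, 140 (x) x 110 (y) x 5 mm; origin at the centre of its underside.
- offcut: Bystander, leave alone. Plain rectangular wooden offcut without a ridge, 95 x 70 x 40 mm, origin under its centre.
- figure: Bystander, leave alone. Small turned wooden figure, 38 mm across, 68 mm tall, origin under its centre.
- jar: Bystander, leave alone. Small amber jar, 42 mm across, 60 mm tall, origin under its centre.
- spool: Bystander, leave alone. Small turned wooden spool standing on end, 38 mm across, 50 mm tall, origin under its centre.
- animal: Bystander, leave alone. Small carved four-legged animal, 68 mm long, 22 mm wide, 71 mm tall, origin under its body's centre.
- mallet: Bystander, leave alone. Carver's mallet standing on its head, 96 mm across, 225 mm tall, origin under its centre.
- pot: Bystander, leave alone. Dark steel pot holding pencils, 72 mm across, 160 mm tall with them, origin under its centre.
- horseshoe: Bystander, leave alone. Flat wooden C-shaped carving, about 140 mm across, 20 mm thick, lying; origin under its centre.
Things that resemble listed ones, but are neither listed nor needed, are in the scene too. What is shaped like the block but pink or yellow is not meant. Several things have the shape of the mat; the one meant has the colours described above.

How it is judged:
On the way, in this order (a step that is already met when the one before it is completed fails the run):
1. the clamp arm is set square across the strip (within 0.14 rad) (value of joint clamp between -0.14 and 0.14 rad), for 0.3 s.
2. the sanding block rubs the strip flat, in line and centred (13 mm, 0.2 rad), pressing 3 to 20 N, clamp arm still square: starting beside the clamp arm (block centre at face y below -0.03) (all of step 1 and contact force between block and strip between 3 and 20 N and x of block in the frame of face between -0.013 and 0.013 m and angle between block's own z axis and vertical below 0.12 rad and angle between the x axis of block and the y axis of face, either way round below 0.2 rad and y of block in the frame of face below -0.03 m), for 0.1 s.
3. the sanding block rubs the strip flat, in line and centred (13 mm, 0.2 rad), pressing 3 to 20 N, clamp arm still square: along the strip (face y -0.02 to 0.005) (all of step 1 and contact force between block and strip between 3 and 20 N and x of block in the frame of face between -0.013 and 0.013 m and angle between block's own z axis and vertical below 0.12 rad and angle between the x axis of block and the y axis of face, either way round below 0.2 rad and y of block in the frame of face between -0.02 and 0.005 m), for 0.1 s.
4. the sanding block rubs the strip flat, in line and centred (13 mm, 0.2 rad), pressing 3 to 20 N, clamp arm still square: along the strip (face y 0.015 to 0.04) (all of step 1 and contact force between block and strip between 3 and 20 N and x of block in the frame of face between -0.013 and 0.013 m and angle between block's own z axis and vertical below 0.12 rad and angle between the x axis of block and the y axis of face, either way round below 0.2 rad and y of block in the frame of face between 0.015 and 0.04 m), for 0.1 s.
5. the sanding block rubs the strip flat, in line and centred (13 mm, 0.2 rad), pressing 3 to 20 N, clamp arm still square: along the strip (face y 0.05 to 0.075) (all of step 1 and contact force between block and strip between 3 and 20 N and x of block in the frame of face between -0.013 and 0.013 m and angle between block's own z axis and vertical below 0.12 rad and angle between the x axis of block and the y axis of face, either way round below 0.2 rad and y of block in the frame of face between 0.05 and 0.075 m), for 0.1 s.
6. the sanding block rubs the strip flat, in line and centred (13 mm, 0.2 rad), pressing 3 to 20 N, clamp arm still square: up to the free end (face y above 0.09) (all of step 1 and contact force between block and strip between 3 and 20 N and x of block in the frame of face between -0.013 and 0.013 m and angle between block's own z axis and vertical below 0.12 rad and angle between the x axis of block and the y axis of face, either way round below 0.2 rad and y of block in the frame of face above 0.09 m), for 0.1 s.
At the end, for the whole second after the job is handed in: The sanding block stands sole down on the cork mat, released and at rest, its centre within 30 mm of the mat's centre; the clamp arm is still square across the strip within 0.14 rad (all of step 1 and horizontal distance between block and mat below 0.03 m and contact force between block and mat above 0.5 N and angle between block's own z axis and vertical below 0.1 rad and linear speed of block below 0.02 m/s); the robot touches nothing.
It fails at once if the block is pressed on the strip with more than 25 N (contact force between block and strip above 25 N).
It fails at once if a bystander is moved by more than 20 mm (distance of any of offcut, figure, jar, spool, animal, mallet, pot, horseshoe from where it was at the start of the episode above 0.02 m).
It also fails if it takes over 70 s, if anything falls off the work surface, if the arm or the gripper's body presses on something with over 40 N, if the wrist force passes 120 N, or if a joint passes its speed limit or range.

ROBOT

A 6-joint arm with a two-finger parallel gripper is mounted at the origin on the work surface. World frame = base frame: x ahead of the robot, y to its left, z up, the work surface at z = 0. Lengths are in m, angles in rad, forces in N, time in s.
With the tool pointing down it reaches from about 0.325 to 0.75 m from the base axis. Payload 7.6 kg.
Tool frame: the origin (TCP) lies on the centre line of the jaws, within the pads' length; the fingertips stand robot.tip_reach ahead of it and the grasp point (between the pads) is the TCP (robot.tip_reach is the distance from the TCP to the fingertips, in m); z points along the fingers, y is the line along which they close (so a half turn about z gives the same grasp; the last joint's range is limited). The gripper opens to 85 mm and grips with 20 to 120 N. Pads are 22 mm wide; open, the fingers measure 114 mm over their backs; the gripper's body (76 mm by 85 mm) begins 54 mm behind the grasp point. The pads swing forward as they close: fully open they stand 13 mm farther back than shut.
Start: joints at [1.219, 0.052, 1.401, -0, 1.689, -0.07], TCP at [0.146, 0.504, 0.229] pointing down, gripper open.
Joint ranges: [-2.9, 2.9], [-0.91, 2.17], [0.12, 2.37], [-1.06, 4.2], [0.26, 2.73], [-2.93, 2.93]. Speed limits (rad/s): [2.57, 2.57, 3.01, 3.14, 3.14, 3.14].

INTERFACE

Orientations are given as [roll, pitch, yaw] about the fixed x, y, z axes, in that order (R = Rz(yaw) Ry(pitch) Rx(roll)).
In Python, from bench import robot gives the robot as it stands. The module is installed in compiled form; this text tells all that it offers.
- The arm moves only by the shell command python3 -m inch 'ROWS'. ROWS is JSON, a list of rows, each an object of numbers: "x", "y", "z": the shift along the tool's x, y, z in mm; "rx", "ry", "rz": the turn, a rotation vector about the tool's x, y, z in rad; "hand": the finger opening in mm, from 0 to 85.4. A call has 1 to 10 rows; each row shifts and turns the commanded pose from where the row before left it, along the tool's axes as they then stand; what a row does not reach is not made up. A row lasts 1/10 s, in which the tool goes at most 50 mm and 8.59 degrees, less where a joint would pass 70% of its speed; a pose out of reach is approached as far as the arm can. A call with a gripper value outside its range is refused whole. The fingers move at their own pace and stop on an object; the grip force is fixed at half the most. Time passes only in rows, so rows that do not move let the fingers close. It gives the time, the measured TCP pose, the force, the opening and the grip force at its end, in the units of the state.
- robot.get_obs(): the state, without advancing time (a new reading comes with each control period).
- robot.capture(name): name is "scene" or "top" or "wrist"; returns (picture, depth): 420x560x3 uint8, red, green, blue; 420x560 float32, m along the optical axis (not along the pixel's ray), 0 where there is no reading.
- robot.camera_info(name): a dict with "intrinsics" (3x3 intrinsics, pixels), "camera_from_world" (4x4, takes a point from world to camera coordinates). Camera axes: x right, y down, z forward; pixel columns grow to the right and rows downward; lengths in m; the calibration is good to about 2 mm. A picture is of the moment at which its call begins: read the wrist's pose just before it. camera_info takes no time and is no camera call; for the wrist camera it gives the pose at the moment of the call.
- robot.finish_job(): hands the job in; it is judged then, once.
Trained networks look in the newest picture that a camera, given by its name, has taken for a name from the list of things; names that differ only in an ending like _2 or _b are one class to them, and where a whole thing is asked for, a point or a joint stands for the part that bears it (a point fixed in the world has none). Each returns a list of dicts, best first, with "score" (0 to 1); they miss things now and then, are a little off and sometimes report something else, mostly with a low value. They report only what shows in the picture. A call takes as long as a camera call. They do not tell look-alikes from the thing itself.
- robot.boxes_of(camera, query): "position" ([x, y, z] in m, in world coordinates, good to about 4 mm: the middle of the surface that is visible of it).
- robot.silhouettes(camera, query): "pixels" (420x560 bool, what is visible of it).
The state is a dict: "clock": time; "joint_pos": joint angles; "joint_vel": joint speeds; "tau": joint torques, N m; "tool_pos": TCP position; "tool_rot": TCP orientation; "contact_force": force on the tool from outside, world axes, zero at the start; "wrist_torque": the same for the moment, N m; "finger_gap": finger opening in m; "grip_force": force on a finger pad.
Only numpy, scipy, OpenCV 4.12 (cv2) and the standard library are available. Lean on these libraries where they do the work, as an engineer would, in place of code of your own. Each camera call takes 0.05 s, during which the arm holds its last target. There are 200 camera calls.

## Working session

There is one attempt and no reset: what is moved stays moved. The work goes in short steps, Python scripts to look and compute and a shell command to move; the robot and the scene stay as the last step left them, time stands still between calls to the robot, and variables do not carry over. Pictures are saved under pics/ and viewed, at most 10 in all, crops included, and the job is handed in when it is done.

```bash
mkdir -p pics; cat > h.py <<'E'
from bench import robot
import numpy as np, cv2
def cap(n,f=None):
    p,d=robot.capture(n)
    if f: cv2.imwrite('pics/'+f,p[:,:,::-1])
    return p,d
def world(n,d,mask=None):
    i=robot.camera_info(n);K=np.array(i["intrinsics"]);T=np.linalg.inv(np.array(i["camera_from_world"]))
    v,u=np.indices(d.shape)
    P=np.stack([(u-K[0,2])/K[0,0]*d,(v-K[1,2])/K[1,1]*d,d,np.ones_like(d)],-1)@T.T
    return P[...,:3]
E
python3 - <<'E'
from h import *
for n in("top","scene"):
    p,d=cap(n,n+'1.png')
    np.save(n+'d.npy',world(n,d)); np.save(n+'p.npy',p)
    for q in("strip","clamp_knob","clamp","block","mat","offcut"):
        print(n,q,[(round(b["score"],2),np.round(b["position"],3).tolist()) for b in robot.boxes_of(n,q)])
o=robot.get_obs();print(o["clock"],o["tool_rot"],o["finger_gap"],robot.tip_reach)
E
```

```text
top strip [(0.9, [0.615, 0.032, 0.038]), (0.46, [0.64, 0.38, 0.112])]
top clamp_knob [(0.59, [0.599, -0.062, 0.067])]
top clamp [(0.53, [0.604, -0.058, 0.063])]
top block [(0.97, [0.445, -0.003, 0.028]), (0.95, [0.256, 0.246, 0.027]), (0.63, [0.24, -0.247, 0.029]), (0.35, [0.782, 0.045, 0.022])]
top mat [(0.98, [0.338, -0.473, 0.006]), (0.72, [0.437, -0.283, 0.005])]
top offcut [(0.73, [0.452, 0.308, 0.038])]
scene strip [(0.88, [0.624, 0.052, 0.04])]
scene clamp_knob [(0.93, [0.602, -0.055, 0.066]), (0.53, [0.626, 0.053, 0.043])]
scene clamp [(0.76, [0.605, -0.057, 0.066])]
scene block [(0.96, [0.248, -0.234, 0.023]), (0.82, [0.465, -0.0, 0.026]), (0.71, [0.275, 0.251, 0.03])]
scene mat [(0.97, [0.443, -0.284, 0.002]), (0.68, [0.345, -0.475, 0.005])]
scene offcut [(0.86, [0.464, 0.315, 0.04])]
0.7 [3.14153704e+00 1.96838820e-05 2.85977155e+00] 0.08528224560181857 0.019
```

View pics/top1.png

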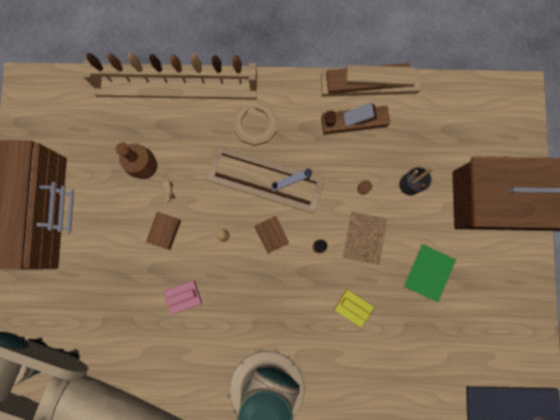

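View pics/scene1.png

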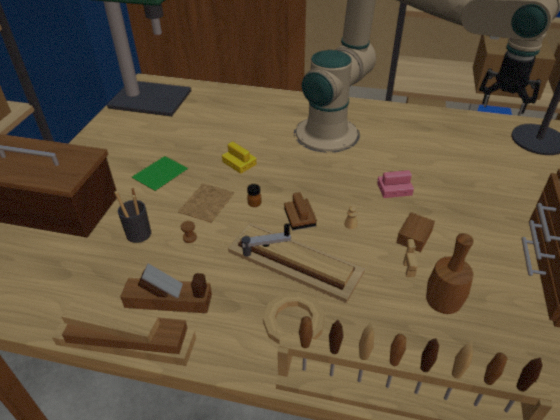

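Both views agree. In top, the strip is at (265,180) with its free end to the left, the knob at (275,185), the pivot at (307,173), the block at (272,235) and the cork mat at (365,238). The pink and yellow blocks and the green mat are look-alikes. Next I'll get these in metric coordinates.

```bash
python3 - <<'E'
from h import *
def rect(X,tag):
    r=cv2.minAreaRect((X[:,:2]*1000).astype(np.float32)); print(tag,len(X),np.round(r[0],1),np.round(r[1],1),round(r[2],1))
for n in("top","scene"):
    W=np.load(n+'d.npy'); p=np.load(n+'p.npy').astype(int); z=W[...,2]
    def near(c,r): return np.hypot(W[...,0]-c[0],W[...,1]-c[1])<r
    S=near((.615,.035),.2)
    rect(W[S&(z>.010)&(z<.026)&(near((.615,.035),.19))&(W[...,0]>.5)],n+' base')
    m=S&(z>.034)&(z<.046)&(W[...,0]>.52); rect(W[m],n+' face')
    X=W[m];c=X.mean(0);w,V=np.linalg.eigh(np.cov(X[:,:2].T));print('  pca',c,np.degrees(np.arctan2(V[1,1],V[0,1])),np.median(X[:,2]))
    m=near((.60,-.06),.09)&(z>.055)&(z<.075); rect(W[m],n+' arm')
    m=near((.60,-.06),.09)&(z>.08); X=W[m]; print('  high',len(X),X.mean(0) if len(X) else '', X[:,2].max() if len(X) else '')
    v,u=np.where(m);print('   px',u.tolist()[:40],v.tolist()[:40])
    B=near((.447,-.003),.075); rect(W[B&(z>.015)&(z<.035)],n+' plate'); rect(W[B&(z>.05)],n+' ridge')
    print('  ridge z',np.median(W[B&(z>.05)][:,2]))
    col=(p[...,0]-p[...,2]); g=p.sum(-1)
    for b in robot.silhouettes(n,"mat"): 
        X=W[b["pixels"]]; rect(X,n+' mat'); print('  ',np.median(X,0), p[b["pixels"]].mean(0))
E
```

```text
top base 2108 [655.2  31.4] [372.8 294.7] 89.5
top face 1487 [611.8  15.4] [299.9  79.4] 75.2
  pca [0.6114321  0.02165434 0.04129444] 73.53172602314781 0.04156848150470793
top arm 293 [602.2 -60. ] [ 23.2 123.6] 24.2
  high 31 [ 0.57959694 -0.01196732  0.09900997] 0.1063288900110928
   px [273, 274, 275, 276, 272, 273, 274, 275, 276, 277, 272, 273, 274, 275, 276, 277, 272, 273, 274, 275, 276, 277, 272, 273, 274, 275, 276, 273, 274, 275, 276] [182, 182, 182, 182, 183, 183, 183, 183, 183, 183, 184, 184, 184, 184, 184, 184, 185, 185, 185, 185, 185, 185, 186, 186, 186, 186, 186, 187, 187, 187, 187]
top plate 482 [443.8  -4.7] [91.8 71.2] 27.5
top ridge 262 [443.5  -5.3] [82.7 25.9] 27.4
  ridge z 0.06382465809529869
top mat 1695 [ 433.3 -180.7] [156.1 344. ] 4.0
   [ 0.43938289 -0.28478142  0.00720555] [125.01474926  99.10914454  74.15929204]
top mat 169 [390.6 -88.5] [ 38.7 171.1] 19.8
   [ 0.41009243 -0.14576064  0.06049019] [50.16568047 40.85207101 34.14201183]
top mat 1730 [ 374.3 -285.4] [522.7 154.4] 80.1
   [ 0.34079576 -0.47545141  0.00703443] [ 49.83583815 118.40520231  57.7693
[... 525 characters left out ...]
 224, 224, 224, 224, 224, 224, 225, 225, 225, 225, 225, 225, 226, 226, 226, 226, 226, 226, 227, 227, 227, 227, 227, 227, 228, 228, 228, 228, 228, 228, 229, 229, 229, 229, 229, 229]
scene plate 430 [444.7  -2.7] [94.3 71.9] 26.2
scene ridge 230 [444.1  -2.2] [89.2 27.2] 25.4
  ridge z 0.062044768065226796
scene mat 1043 [ 822.1 -136.6] [1352.8  169.7] 34.9
   [ 0.3428352  -0.47062079  0.00553065] [ 40.46500479 102.60402685  46.42186002]
scene mat 1218 [ 908.4 -102.8] [1168.9  156.4] 21.2
   [ 0.44580069 -0.28105763  0.00565309] [115.7454844   93.63300493  63.35714286]
scene mat 1953 [933.9 139.6] [951.6 258.9] 20.1
   [0.62456756 0.05080123 0.04003765] [127.4828469  108.13978495  75.49513569]
```

```bash
cat >> h.py <<'E'
from scipy.spatial.transform import Rotation as Ro
def go(x,y,z,yaw=None):
    o=robot.get_obs();R=Ro.from_euler('xyz',o["tool_rot"])
    d=np.array([x,y,z])-o["tool_pos"]
    print('t=%.2f'%o["clock"],'tool',np.round(o["tool_pos"],4),'yaw %.3f'%o["tool_rot"][2],'shift mm',np.round(R.inv().apply(d)*1000,1),'|d| %.0f'%(np.linalg.norm(d)*1000), '' if yaw is None else 'rz %.3f'%((o["tool_rot"][2]-yaw+np.pi)%(2*np.pi)-np.pi))
E
python3 -m inch '[{"rz":0.15,"z":-7},{"rz":0.15,"z":-7},{"rz":0.15,"z":-7},{"rz":0.15,"z":-7},{"rz":0.15,"z":-7},{"rz":0.15,"z":-7},{"rz":0.15,"z":-7},{"rz":0.15,"z":-7},{"rz":0.15,"z":-7},{"rz":0.15,"z":-7}]'
python3 -c "
from h import *
go(.56,0,.30,1.311)"
```

```text
t=0.80 tool [0.146  0.5043 0.2292] yaw 2.860 shift mm [-537.9 -369.3  -70.8] |d| 656 rz 1.549validation failed for argument at $[0]...
```

```bash
python3 -m inch '[{"x":0,"y":0,"z":-7,"rx":0,"ry":0,"rz":0.14,"hand":85}]'
```

```text
clock: 0.9
tool_pos: [0.1458, 0.5039, 0.2353]
tool_rot: [-3.14, 0.0, 2.718]
contact_force: [0.1, 0.3, -0.2]
finger_gap: 0.085
grip_force: 0.0
```

```bash
python3 -m inch '[{"x":0,"y":0,"z":-7,"rx":0,"ry":0,"rz":0.14,"hand":85},{"x":0,"y":0,"z":-7,"rx":0,"ry":0,"rz":0.14,"hand":85},{"x":0,"y":0,"z":-7,"rx":0,"ry":0,"rz":0.14,"hand":85},{"x":0,"y":0,"z":-7,"rx":0,"ry":0,"rz":0.14,"hand":85},{"x":0,"y":0,"z":-7,"rx":0,"ry":0,"rz":0.14,"hand":85},{"x":0,"y":0,"z":-7,"rx":0,"ry":0,"rz":0.14,"hand":85},{"x":0,"y":0,"z":-7,"rx":0,"ry":0,"rz":0.14,"hand":85},{"x":0,"y":0,"z":-7,"rx":0,"ry":0,"rz":0.14,"hand":85},{"x":0,"y":0,"z":-7,"rx":0,"ry":0,"rz":0.14,"hand":85},{"rz":0.147}]'
python3 -c "
from h import *
go(.56,0,.30,1.311)"
```

```text
t=0.90 tool [0.1458 0.5039 0.2353] yaw 2.718 shift mm [-584.7 -289.3  -64.1] |d| 656 rz 1.407validation failed for argument at $[9]...
```

```bash
python3 -m inch '[{"x":0,"y":0,"z":-7,"rx":0,"ry":0,"rz":0.14,"hand":85},{"x":0,"y":0,"z":-7,"rx":0,"ry":0,"rz":0.14,"hand":85},{"x":0,"y":0,"z":-7,"rx":0,"ry":0,"rz":0.14,"hand":85},{"x":0,"y":0,"z":-7,"rx":0,"ry":0,"rz":0.14,"hand":85},{"x":0,"y":0,"z":-7,"rx":0,"ry":0,"rz":0.14,"hand":85},{"x":0,"y":0,"z":-7,"rx":0,"ry":0,"rz":0.14,"hand":85},{"x":0,"y":0,"z":-7,"rx":0,"ry":0,"rz":0.14,"hand":85},{"x":0,"y":0,"z":-7,"rx":0,"ry":0,"rz":0.14,"hand":85},{"x":0,"y":0,"z":-7,"rx":0,"ry":0,"rz":0.14,"hand":85},{"x":0,"y":0,"z":0,"rx":0,"ry":0,"rz":0.147,"hand":85}]'
python3 -c "
from h import *
go(.56,0,.30,1.311)"
```

```text
clock: 1.9
tool_pos: [0.1461, 0.5046, 0.3005]
tool_rot: [3.141, -0.002, 1.307]
contact_force: [-0.8, 0.6, 0.5]
finger_gap: 0.0853
grip_force: 0.0
t=1.90 tool [0.1461 0.5046 0.3005] yaw 1.307 shift mm [-3.792e+02  5.312e+02 -2.000e-01] |d| 653 rz -0.004
```

```bash
python3 -m inch '[{"x":-28,"y":39,"z":0,"rx":0,"ry":0,"rz":0,"hand":85},{"x":-28,"y":39,"z":0,"rx":0,"ry":0,"rz":0,"hand":85},{"x":-28,"y":39,"z":0,"rx":0,"ry":0,"rz":0,"hand":85},{"x":-28,"y":39,"z":0,"rx":0,"ry":0,"rz":0,"hand":85},{"x":-28,"y":39,"z":0,"rx":0,"ry":0,"rz":0,"hand":85},{"x":-28,"y":39,"z":0,"rx":0,"ry":0,"rz":0,"hand":85},{"x":-28,"y":39,"z":0,"rx":0,"ry":0,"rz":0,"hand":85},{"x":-28,"y":39,"z":0,"rx":0,"ry":0,"rz":0,"hand":85},{"x":-28,"y":39,"z":0,"rx":0,"ry":0,"rz":0,"hand":85},{"x":-28,"y":39,"z":0,"rx":0,"ry":0,"rz":0,"hand":85}]'
python3 -m inch '[{"x":-28,"y":39,"z":0,"rx":0,"ry":0,"rz":0,"hand":85},{"x":-28,"y":39,"z":0,"rx":0,"ry":0,"rz":0,"hand":85},{"x":-28,"y":39,"z":0,"rx":0,"ry":0,"rz":0,"hand":85},{"x":-15,"y":24,"z":0,"rx":0,"ry":0,"rz":0,"hand":85},{"x":0,"y":0,"z":0,"rx":0,"ry":0,"rz":0,"hand":85},{"x":0,"y":0,"z":0,"rx":0,"ry":0,"rz":0,"hand":85}]'
python3 - <<'E'
from h import *
go(.58,-.012,.092,1.311)
p,d=cap("wrist","w1.png"); np.save('wd.npy',world("wrist",d)); np.save('wp.npy',p)
i=robot.camera_info("wrist");print(np.linalg.inv(np.array(i["camera_from_world"])).round(3),i["intrinsics"])
for q in("block","clamp_knob","strip"): print(q,[(round(b["score"],2),np.round(b["position"],3).tolist()) for b in robot.boxes_of("wrist",q)])
E
```

```text
clock: 2.9
tool_pos: [0.4526, 0.1322, 0.2995]
tool_rot: [3.141, -0.001, 1.313]
contact_force: [0.9, 1.6, 0.9]
finger_gap: 0.0853
grip_force: 0.0
clock: 3.5
tool_pos: [0.5627, 0.0021, 0.2988]
tool_rot: [-3.141, -0.0, 1.312]
contact_force: [-0.5, 0.8, -0.7]
finger_gap: 0.0851
grip_force: 0.0
t=3.50 tool [0.5627 0.0021 0.2988] yaw 1.312 shift mm [ -9.3  20.5 206.7] |d| 208 rz 0.001
[[ 0.967 -0.243 -0.076  0.581]
 [-0.254 -0.924 -0.287  0.077]
 [-0.001  0.297 -0.955  0.442]
 [ 0.     0.     0.     1.   ]] [[359.10548928   0.         278.38524409]
 [  0.         359.10548928 212.92864408]
 [  0.           0.           1.        ]]
block [(0.57, [0.446, 0.0, 0.03]), (0.56, [0.302, 0.224, 0.005])]
clamp_knob [(0.69, [0.603, -0.059, 0.066])]
strip [(0.73, [0.622, 0.052, 0.036])]
```

View pics/w1.png

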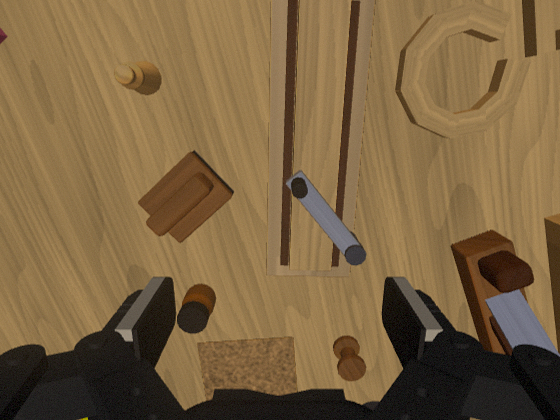

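The wrist view shows the knob at (298,187), the pivot at (353,254), the strip between its rails at columns 290–350, and the block at (185,195). I'll fit these precisely.

```bash
python3 - <<'E'
from h import *
def rect(X,tag):
    r=cv2.minAreaRect((X[:,:2]*1000).astype(np.float32)); print(tag,len(X),np.round(r[0],1),np.round(r[1],1),round(r[2],1),'z',np.median(X[:,2]).round(4))
for n,a in(("wrist",'w'),("top",'top'),("scene",'scene')):
    W=np.load(a+'d.npy');p=np.load(a+'p.npy').astype(int);z=W[...,2]
    near=lambda c,r:np.hypot(W[...,0]-c[0],W[...,1]-c[1])<r
    B=near((.445,-.003),.075); rect(W[B&(z>.018)&(z<.034)],n+' plate'); rect(W[B&(z>.055)],n+' ridge')
    m=near((.58,-.012),.03)&(z>.092); rect(W[m],n+' knob')
    m=near((.60,-.06),.08)&(z>.058)&(z<.073); rect(W[m],n+' arm')
    th=np.radians(75.1); ey=np.array([np.cos(th),np.sin(th)]);ex=np.array([np.sin(th),-np.cos(th)])
    D=W[...,:2]-np.array([.605,.018]); fx=D@ex;fy=D@ey
    m=(abs(z-.0405)<.005)&(abs(fx)<.036)&(abs(fy)<.17)
    # edges per slice
    o=[]
    for s in np.arange(-.14,.14,.02):
        k=m&(abs(fy-s)<.01)&(abs(fx)<.034)
        if k.sum()>15: o.append((round(s,2),round(fx[k].min()*1000,1),round(fx[k].max()*1000,1)))
    print(o)
    k=m&(abs(fx)<.02);print(n,'fy range',np.percentile(fy[k],[.2,99.8]).round(4))
E
```

```text
wrist plate 2908 [443.5  -2.2] [91.7 72. ] 27.1 z 0.0263
wrist ridge 8530 [459.8   3.3] [117.4  36.5] 18.4 z 0.3646
wrist knob 8041 [586.7  -1.4] [43.7 36.4] 6.0 z 0.377
wrist arm 1938 [602.4 -58.4] [ 23.3 126.2] 23.8 z 0.0645
[(np.float64(-0.14), np.float64(-24.6), np.float64(27.2)), (np.float64(-0.12), np.float64(-23.8), np.float64(27.5)), (np.float64(-0.1), np.float64(-23.8), np.float64(26.9)), (np.float64(-0.08), np.float64(-23.0), np.float64(29.0)), (np.float64(-0.06), np.float64(-23.1), np.float64(29.2)), (np.float64(-0.04), np.float64(-5.4), np.float64(29.4)), (np.float64(-0.02), np.float64(-21.6), np.float64(30.1)), (np.float64(0.0), np.float64(-21.7), np.float64(30.5)), (np.float64(0.02), np.float64(-21.0), np.float64(30.9)), (np.float64(0.04), np.float64(-20.4), np.float64(31.5)), (np.float64(0.06), np.float64(-19.7), np.float64(31.8)), (np.float64(0.08), np.float64(-19.7), np.float64(32.5)), (np.float64(0.1), np.float64(-19.2), np.float64(32.8)), (np.float64(0.12), np.float64(-18.6), np.float64(33.3)), (np.float64(0.14), np.float64(-18.0), np.float64(33.9))]
wrist fy range
[... 1536 characters left out ...]
), np.float64(-23.4), np.float64(30.7)), (np.float64(-0.06), np.float64(-9.1), np.float64(31.8)), (np.float64(-0.04), np.float64(-19.2), np.float64(31.7)), (np.float64(-0.02), np.float64(-22.6), np.float64(32.0)), (np.float64(0.0), np.float64(-22.8), np.float64(31.7)), (np.float64(0.02), np.float64(-21.7), np.float64(32.8)), (np.float64(0.04), np.float64(-21.8), np.float64(32.7)), (np.float64(0.06), np.float64(-21.2), np.float64(32.6)), (np.float64(0.08), np.float64(-22.5), np.float64(32.9)), (np.float64(0.1), np.float64(-18.2), np.float64(34.0)), (np.float64(0.12), np.float64(-21.2), np.float64(33.7)), (np.float64(0.14), np.float64(-17.9), np.float64(33.2))]
scene fy range [-0.1479  0.1513]
```

Strip direction is 73.75° and the face centre is at about (0.610, 0.017). That puts the pivot at (0.623,-0.107) and the knob 104 mm from it, as it should be, with a clamp angle of about 0.87 rad. The square knob position is (0.522,-0.078). I'll go down to the knob now.

```bash
python3 -m inch '[{"x":-9,"y":21,"z":0,"rx":0,"ry":0,"rz":0.025,"hand":85},{"x":0,"y":0,"z":40,"rx":0,"ry":0,"rz":0,"hand":85},{"x":0,"y":0,"z":40,"rx":0,"ry":0,"rz":0,"hand":85},{"x":0,"y":0,"z":40,"rx":0,"ry":0,"rz":0,"hand":60},{"x":0,"y":0,"z":40,"rx":0,"ry":0,"rz":0,"hand":50},{"x":0,"y":0,"z":30,"rx":0,"ry":0,"rz":0,"hand":50},{"x":0,"y":0,"z":14,"rx":0,"ry":0,"rz":0,"hand":50},{"x":0,"y":0,"z":0,"rx":0,"ry":0,"rz":0,"hand":50},{"x":0,"y":0,"z":0,"rx":0,"ry":0,"rz":0,"hand":50}]'
python3 -c "
from h import *
go(.5805,-.0115,.094,1.287)"
```

```text
clock: 4.6
tool_pos: [0.5816, -0.0114, 0.0972]
tool_rot: [3.139, -0.001, 1.288]
contact_force: [1.1, 1.2, 0.3]
finger_gap: 0.05
grip_force: 0.0
t=4.60 tool [ 0.5816 -0.0114  0.0972] yaw 1.288 shift mm [-0.4 -1.   3.2] |d| 3 rz 0.001
```

```bash
python3 -m inch '[{"x":0,"y":-1,"z":2,"rx":0,"ry":0,"rz":0,"hand":10},{"x":0,"y":0,"z":0,"rx":0,"ry":0,"rz":0,"hand":10},{"x":0,"y":0,"z":0,"rx":0,"ry":0,"rz":0,"hand":10},{"x":0,"y":0,"z":0,"rx":0,"ry":0,"rz":0,"hand":10},{"x":0,"y":0,"z":0,"rx":0,"ry":0,"rz":0,"hand":10},{"x":0,"y":0,"z":0,"rx":0,"ry":0,"rz":0,"hand":10}]'
```

```text
clock: 5.2
tool_pos: [0.5804, -0.0115, 0.0946]
tool_rot: [3.139, -0.001, 1.288]
contact_force: [-1.2, 0.4, 6.7]
finger_gap: 0.0115
grip_force: 53.2
```

```bash
python3 -m inch '[{"x":0,"y":0,"z":0,"rx":0,"ry":0,"rz":0,"hand":10},{"x":0,"y":0,"z":0,"rx":0,"ry":0,"rz":0,"hand":10}]'
python3 -c "
from h import *
cap('wrist','w2.png')"
```

```text
clock: 5.4
tool_pos: [0.5804, -0.0115, 0.0946]
tool_rot: [3.139, -0.001, 1.288]
contact_force: [-2.1, -0.7, 6.6]
finger_gap: 0.0111
grip_force: 53.2
```

View pics/w2.png

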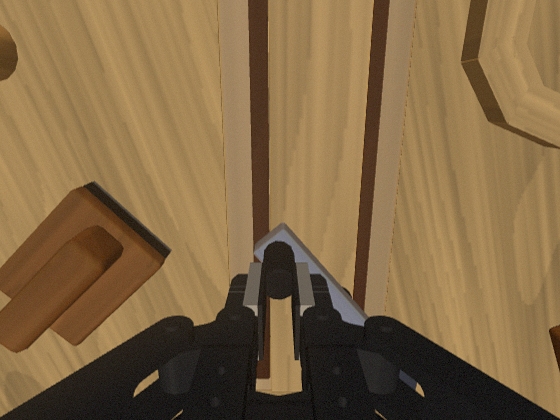

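The knob sits between the pads at (278,280), so I'll swing with it, checking the force halfway.

```bash
python3 -m inch '[{"x":-3.9,"y":-4.1,"z":0,"rx":0,"ry":0,"rz":-0.054,"hand":10},{"x":-3.9,"y":-4.1,"z":0,"rx":0,"ry":0,"rz":-0.054,"hand":10},{"x":-3.9,"y":-4.1,"z":0,"rx":0,"ry":0,"rz":-0.054,"hand":10},{"x":-3.9,"y":-4.1,"z":0,"rx":0,"ry":0,"rz":-0.054,"hand":10},{"x":-3.9,"y":-4.1,"z":0,"rx":0,"ry":0,"rz":-0.054,"hand":10},{"x":-3.9,"y":-4.1,"z":0,"rx":0,"ry":0,"rz":-0.054,"hand":10},{"x":-3.9,"y":-4.1,"z":0,"rx":0,"ry":0,"rz":-0.054,"hand":10},{"x":-3.9,"y":-4.1,"z":0,"rx":0,"ry":0,"rz":-0.054,"hand":10}]'
```

```text
clock: 6.25
tool_pos: [0.5445, -0.038, 0.0946]
tool_rot: [3.14, -0.002, 1.723]
contact_force: [-4.4, 6.5, 8.6]
finger_gap: 0.0116
grip_force: 53.7
```

```bash
python3 -m inch '[{"x":-3.9,"y":-4.1,"z":0,"rx":0,"ry":0,"rz":-0.054,"hand":10},{"x":-3.9,"y":-4.1,"z":0,"rx":0,"ry":0,"rz":-0.054,"hand":10},{"x":-3.9,"y":-4.1,"z":0,"rx":0,"ry":0,"rz":-0.054,"hand":10},{"x":-3.9,"y":-4.1,"z":0,"rx":0,"ry":0,"rz":-0.054,"hand":10},{"x":-3.9,"y":-4.1,"z":0,"rx":0,"ry":0,"rz":-0.054,"hand":10},{"x":-3.9,"y":-4.1,"z":0,"rx":0,"ry":0,"rz":-0.054,"hand":10},{"x":-3.9,"y":-4.1,"z":0,"rx":0,"ry":0,"rz":-0.054,"hand":10},{"x":-3.9,"y":-4.1,"z":0,"rx":0,"ry":0,"rz":-0.054,"hand":10},{"x":0,"y":0,"z":0,"rx":0,"ry":0,"rz":0,"hand":10}]'
python3 - <<'E'
from h import *
go(.5221,-.0775,.0946,2.155)
p,d=cap("scene");W=world("scene",d);z=W[...,2]
m=(np.hypot(W[...,0]-.57,W[...,1]+.09)<.1)&(z>.058)&(z<.073)
r=cv2.minAreaRect((W[m][:,:2]*1000).astype(np.float32));print(r,m.sum())
E
```

```text
clock: 7.15
tool_pos: [0.5224, -0.0788, 0.0945]
tool_rot: [-3.139, -0.003, 2.153]
contact_force: [-14.1, 3.4, 14.3]
finger_gap: 0.0114
grip_force: 54.7
t=7.15 tool [ 0.5224 -0.0788  0.0945] yaw 2.153 shift mm [ 1.3  0.5 -0.1] |d| 1 rz -0.002
((573.5518798828125, -91.05575561523438), (24.878198623657227, 126.76647186279297), 74.34894561767578) 326
```

The arm is at 164.3° against 163.75° for square, so it is square. I'll release and go to the block.

```bash
python3 -m inch '[{"x":0,"y":0,"z":0,"rx":0,"ry":0,"rz":0,"hand":50},{"x":0,"y":0,"z":0,"rx":0,"ry":0,"rz":0,"hand":50},{"x":0,"y":0,"z":0,"rx":0,"ry":0,"rz":0,"hand":50},{"x":0,"y":0,"z":-20,"rx":0,"ry":0,"rz":0,"hand":50},{"x":0,"y":0,"z":-40,"rx":0,"ry":0,"rz":0,"hand":50},{"x":0,"y":0,"z":-40,"rx":0,"ry":0,"rz":0.14,"hand":60},{"x":0,"y":0,"z":0,"rx":0,"ry":0,"rz":0.14,"hand":60},{"x":0,"y":0,"z":0,"rx":0,"ry":0,"rz":0.14,"hand":60},{"x":0,"y":0,"z":0,"rx":0,"ry":0,"rz":0.14,"hand":60},{"x":0,"y":0,"z":0,"rx":0,"ry":0,"rz":0.14,"hand":60}]'
python3 -m inch '[{"x":0,"y":0,"z":0,"rx":0,"ry":0,"rz":0.14,"hand":60},{"x":0,"y":0,"z":0,"rx":0,"ry":0,"rz":0.14,"hand":60},{"x":0,"y":0,"z":0,"rx":0,"ry":0,"rz":0.14,"hand":60},{"x":0,"y":0,"z":0,"rx":0,"ry":0,"rz":0.14,"hand":60},{"x":0,"y":0,"z":0,"rx":0,"ry":0,"rz":0.14,"hand":60},{"x":0,"y":0,"z":0,"rx":0,"ry":0,"rz":0.14,"hand":60},{"x":0,"y":0,"z":0,"rx":0,"ry":0,"rz":0.14,"hand":60},{"x":0,"y":0,"z":0,"rx":0,"ry":0,"rz":0,"hand":60}]'
python3 - <<'E'
from h import *
go(.444,-.003,.053,.475)
p,d=cap("scene");W=world("scene",d);z=W[...,2]
m=(np.hypot(W[...,0]-.57,W[...,1]+.09)<.1)&(z>.058)&(z<.073)
r=cv2.minAreaRect((W[m][:,:2]*1000).astype(np.float32));print(r,m.sum())
E
```

```text
clock: 8.2
tool_pos: [0.5241, -0.0792, 0.193]
tool_rot: [-3.142, -0.0, 1.446]
contact_force: [-0.1, 0.3, 0.9]
finger_gap: 0.0601
grip_force: 0.0
clock: 9.0
tool_pos: [0.524, -0.0792, 0.193]
tool_rot: [-3.141, 0.0, 0.471]
contact_force: [0.0, -0.9, 0.3]
finger_gap: 0.0602
grip_force: 0.0
t=9.00 tool [ 0.524  -0.0792  0.193 ] yaw 0.471 shift mm [ -36.8 -104.2  140. ] |d| 178 rz -0.004
((574.3759765625, -91.188720703125), (25.201602935791016, 125.63626861572266), 72.93439483642578) 323
```

```bash
python3 -m inch '[{"x":-12,"y":-35,"z":0,"rx":0,"ry":0,"rz":-0.004,"hand":60},{"x":-12,"y":-35,"z":10,"rx":0,"ry":0,"rz":0,"hand":60},{"x":-13,"y":-34,"z":20,"rx":0,"ry":0,"rz":0,"hand":60},{"x":0,"y":0,"z":20,"rx":0,"ry":0,"rz":0,"hand":60},{"x":0,"y":0,"z":0,"rx":0,"ry":0,"rz":0,"hand":60},{"x":0,"y":0,"z":0,"rx":0,"ry":0,"rz":0,"hand":60}]'
python3 - <<'E'
from h import *
go(.444,-.003,.053,.475)
p,d=cap("wrist","w3.png");W=world("wrist",d);z=W[...,2]
B=np.hypot(W[...,0]-.444,W[...,1]+.003)<.075
for a,b in((.018,.034),(.055,.07)):
    m=B&(z>a)&(z<b);print(cv2.minAreaRect((W[m][:,:2]*1000).astype(np.float32)),np.median(z[m]))
E
```

```text
clock: 9.65
tool_pos: [0.4439, -0.0037, 0.1438]
tool_rot: [3.141, -0.0, 0.478]
contact_force: [-0.4, -0.9, 0.1]
finger_gap: 0.0599
grip_force: 0.0
t=9.65 tool [ 0.4439 -0.0037  0.1438] yaw 0.478 shift mm [ 0.4 -0.6 90.8] |d| 91 rz 0.003
((444.1153259277344, -3.55419921875), (91.41239929199219, 72.12294006347656), 27.067928314208984) 0.02660826925883203
((444.35711669921875, -3.4308948516845703), (82.66053009033203, 25.96166229248047), 27.0041446685791) 0.061225266807338044
```

View pics/w3.png

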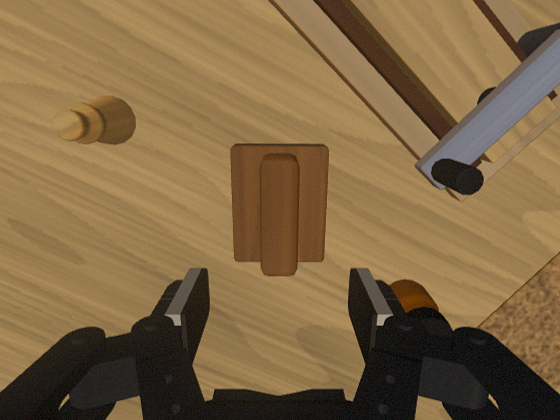

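The block is centred between the fingers at (280,205) and in line with them. I'll go down and grip.

```bash
python3 -m inch '[{"x":0,"y":0,"z":30,"rx":0,"ry":0,"rz":0.004,"hand":60},{"x":0,"y":0,"z":30,"rx":0,"ry":0,"rz":0,"hand":60},{"x":0,"y":0,"z":20,"rx":0,"ry":0,"rz":0,"hand":60},{"x":0,"y":0,"z":11,"rx":0,"ry":0,"rz":0,"hand":60},{"x":0,"y":0,"z":0,"rx":0,"ry":0,"rz":0,"hand":20},{"x":0,"y":0,"z":0,"rx":0,"ry":0,"rz":0,"hand":20},{"x":0,"y":0,"z":0,"rx":0,"ry":0,"rz":0,"hand":20},{"x":0,"y":0,"z":0,"rx":0,"ry":0,"rz":0,"hand":20},{"x":0,"y":0,"z":0,"rx":0,"ry":0,"rz":0,"hand":20}]'
```

```text
clock: 10.6
tool_pos: [0.4446, -0.0037, 0.0534]
tool_rot: [3.14, -0.003, 0.472]
contact_force: [1.8, -1.6, 2.1]
finger_gap: 0.0238
grip_force: 60.2
```

```bash
python3 -m inch '[{"x":0,"y":0,"z":-15,"rx":0,"ry":0,"rz":0,"hand":20},{"x":0,"y":0,"z":-30,"rx":0,"ry":0,"rz":0,"hand":20},{"x":0,"y":0,"z":-30,"rx":0,"ry":0,"rz":0,"hand":20},{"x":0,"y":0,"z":-25,"rx":0,"ry":0,"rz":-0.115,"hand":20},{"x":0,"y":0,"z":0,"rx":0,"ry":0,"rz":-0.14,"hand":20},{"x":0,"y":0,"z":0,"rx":0,"ry":0,"rz":-0.14,"hand":20},{"x":0,"y":0,"z":0,"rx":0,"ry":0,"rz":-0.14,"hand":20},{"x":0,"y":0,"z":0,"rx":0,"ry":0,"rz":-0.14,"hand":20},{"x":0,"y":0,"z":0,"rx":0,"ry":0,"rz":-0.14,"hand":20},{"x":0,"y":0,"z":0,"rx":0,"ry":0,"rz":0,"hand":20}]'
python3 -c "
from h import *
go(.5988,-.0217,.110,1.287)"
```

```text
clock: 11.6
tool_pos: [0.4432, -0.0035, 0.1518]
tool_rot: [-3.141, 0.0, 1.288]
contact_force: [0.3, 0.4, -2.0]
finger_gap: 0.0238
grip_force: 59.8
t=11.60 tool [ 0.4432 -0.0035  0.1518] yaw 1.288 shift mm [ 25.9 154.5  41.6] |d| 162 rz 0.001
```

```bash
python3 -m inch '[{"x":6,"y":38,"z":0,"rx":0,"ry":0,"rz":0,"hand":20},{"x":6,"y":39,"z":0,"rx":0,"ry":0,"rz":0,"hand":20},{"x":7,"y":39,"z":0,"rx":0,"ry":0,"rz":0,"hand":20},{"x":7,"y":38,"z":0,"rx":0,"ry":0,"rz":0,"hand":20},{"x":0,"y":0,"z":20,"rx":0,"ry":0,"rz":0,"hand":20},{"x":0,"y":0,"z":20,"rx":0,"ry":0,"rz":0,"hand":20},{"x":0,"y":0,"z":0,"rx":0,"ry":0,"rz":0,"hand":20},{"x":0,"y":0,"z":0,"rx":0,"ry":0,"rz":0,"hand":20}]'
python3 - <<'E'
from h import *
go(.5988,-.0217,.0934,1.287)
print(robot.get_obs()["contact_force"])
p,d=cap("wrist","w4.png");W=world("wrist",d);z=W[...,2]
th=1.2872; ey=np.array([np.cos(th),np.sin(th)]);ex=np.array([np.sin(th),-np.cos(th)])
D=W[...,:2]-np.array([.610,.0167]); fx=D@ex;fy=D@ey
for s in np.arange(-.02,.15,.02):
    k=(abs(z-.0405)<.005)&(abs(fy-s)<.01)&(abs(fx)<.031)
    if k.sum()>15: print(round(s,2),fx[k].min().round(4),fx[k].max().round(4),np.median(z[k]).round(4))
o=robot.get_obs()["tool_pos"][:2]
k=(np.hypot(W[...,0]-o[0],W[...,1]-o[1])<.07)&(z>.075)&(z<.09)
print(cv2.minAreaRect((np.c_[fx[k],fy[k]]*1000).astype(np.float32)),np.median(z[k]))
E
```

```text
clock: 12.4
tool_pos: [0.5984, -0.0217, 0.1122]
tool_rot: [-3.141, 0.0, 1.285]
contact_force: [0.3, 0.2, -1.7]
finger_gap: 0.0239
grip_force: 60.0
t=12.40 tool [ 0.5984 -0.0217  0.1122] yaw 1.285 shift mm [ 0.1  0.4 18.8] |d| 19 rz -0.002
[ 0.28609735  0.21341507 -1.71354872]
0.0 -0.0256 0.0262 0.0393
0.02 -0.0255 0.0265 0.0393
0.04 -0.0257 0.0264 0.0394
0.06 -0.0257 0.0264 0.0394
0.08 -0.0257 0.0264 0.0395
((-0.5123214721679688, -39.8514518737793), (72.3474349975586, 90.70446014404297), 0.00758852856233716) 0.08516104608790395
```

View pics/w4.png

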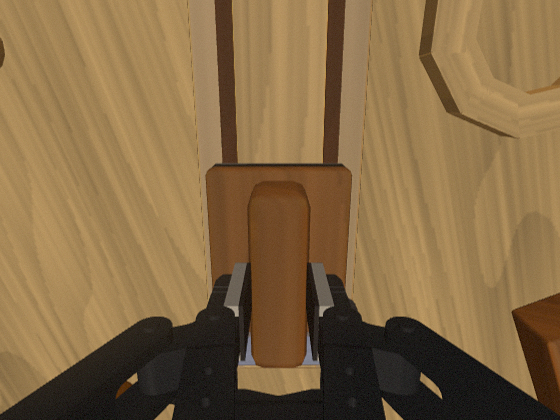

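The block at (278,265) is centred over the strip to within 0.5 mm and in line with it. I'll lower it gently.

```bash
python3 -m inch '[{"x":0,"y":0,"z":10,"rx":0,"ry":0,"rz":0,"hand":20},{"x":0,"y":0,"z":7,"rx":0,"ry":0,"rz":0,"hand":20},{"x":0,"y":0,"z":1.5,"rx":0,"ry":0,"rz":0,"hand":20},{"x":0,"y":0,"z":1,"rx":0,"ry":0,"rz":0,"hand":20},{"x":0,"y":0,"z":0,"rx":0,"ry":0,"rz":0,"hand":20}]'
```

```text
clock: 12.95
tool_pos: [0.5987, -0.0218, 0.0933]
tool_rot: [3.141, -0.0, 1.287]
contact_force: [-2.4, 0.1, 2.5]
finger_gap: 0.0241
grip_force: 60.6
```

```bash
python3 -m inch '[{"x":0,"y":0,"z":1.5,"rx":0,"ry":0,"rz":0,"hand":20},{"x":0,"y":0,"z":1,"rx":0,"ry":0,"rz":0,"hand":20},{"x":0,"y":0,"z":0,"rx":0,"ry":0,"rz":0,"hand":20},{"x":0,"y":0,"z":0,"rx":0,"ry":0,"rz":0,"hand":20}]'
```

```text
clock: 13.35
tool_pos: [0.5989, -0.0218, 0.091]
tool_rot: [3.141, -0.0, 1.287]
contact_force: [-3.2, -0.4, 5.9]
finger_gap: 0.0237
grip_force: 61.0
```

```bash
python3 -m inch '[{"x":6,"y":0,"z":0,"rx":0,"ry":0,"rz":0,"hand":20},{"x":6,"y":0,"z":0,"rx":0,"ry":0,"rz":0,"hand":20},{"x":6,"y":0,"z":0,"rx":0,"ry":0,"rz":0,"hand":20},{"x":6,"y":0,"z":0,"rx":0,"ry":0,"rz":0,"hand":20},{"x":6,"y":0,"z":0,"rx":0,"ry":0,"rz":0,"hand":20},{"x":6,"y":0,"z":0,"rx":0,"ry":0,"rz":0,"hand":20}]'
```

```text
clock: 13.95
tool_pos: [0.6097, 0.012, 0.0913]
tool_rot: [3.139, 0.001, 1.286]
contact_force: [-1.0, -3.8, 4.8]
finger_gap: 0.0236
grip_force: 60.9
```

```bash
python3 -m inch '[{"x":6,"y":0,"z":0.3,"rx":0,"ry":0,"rz":0,"hand":20},{"x":6,"y":0,"z":0,"rx":0,"ry":0,"rz":0,"hand":20},{"x":6,"y":0,"z":0,"rx":0,"ry":0,"rz":0,"hand":20},{"x":6,"y":0,"z":0,"rx":0,"ry":0,"rz":0,"hand":20},{"x":6,"y":0,"z":0,"rx":0,"ry":0,"rz":0,"hand":20},{"x":6,"y":0,"z":0,"rx":0,"ry":0,"rz":0,"hand":20},{"x":6,"y":0,"z":0,"rx":0,"ry":0,"rz":0,"hand":20},{"x":6,"y":0,"z":0,"rx":0,"ry":0,"rz":0,"hand":20},{"x":6,"y":0,"z":0,"rx":0,"ry":0,"rz":0,"hand":20},{"x":6,"y":0,"z":0,"rx":0,"ry":0,"rz":0,"hand":20}]'
```

```text
clock: 14.95
tool_pos: [0.6265, 0.0696, 0.0911]
tool_rot: [3.139, 0.001, 1.286]
contact_force: [-0.5, -4.2, 6.0]
finger_gap: 0.0236
grip_force: 60.9
```

```bash
python3 -m inch '[{"x":6,"y":0,"z":0,"rx":0,"ry":0,"rz":0,"hand":20},{"x":6,"y":0,"z":0,"rx":0,"ry":0,"rz":0,"hand":20},{"x":6,"y":0,"z":0,"rx":0,"ry":0,"rz":0,"hand":20},{"x":6,"y":0,"z":0,"rx":0,"ry":0,"rz":0,"hand":20},{"x":6,"y":0,"z":0,"rx":0,"ry":0,"rz":0,"hand":20},{"x":6,"y":0,"z":0,"rx":0,"ry":0,"rz":0,"hand":20},{"x":6,"y":0,"z":0,"rx":0,"ry":0,"rz":0,"hand":20},{"x":5,"y":0,"z":0,"rx":0,"ry":0,"rz":0,"hand":20},{"x":0,"y":0,"z":0,"rx":0,"ry":0,"rz":0,"hand":20},{"x":0,"y":0,"z":0,"rx":0,"ry":0,"rz":0,"hand":20}]'
python3 - <<'E'
from h import *
o=robot.get_obs();D=o["tool_pos"][:2]-np.array([.610,.0167]);print('face xy',D@[.960,-.280],D@[.280,.960])
p,d=cap("top");W=world("top",d);z=W[...,2];v=np.abs(W[...,:2]-np.array([.44,-.283]))
m=(z<.015)&(p.astype(int)[...,0]<150)&(v[...,0]<.1)&(v[...,1]<.09);print(cv2.minAreaRect((W[m][:,:2]*1000).astype(np.float32)))
for n in("top","scene","wrist"):
    if n!="top": cap(n)
    print(n,[(round(b["score"],2),np.round(b["position"],3).tolist()) for b in robot.boxes_of(n,"mat")])
go(.441,-.283,.25,1.287)
E
```

```text
clock: 15.95
tool_pos: [0.6398, 0.1154, 0.0912]
tool_rot: [3.139, -0.001, 1.287]
contact_force: [0.1, -1.4, 5.5]
finger_gap: 0.0239
grip_force: 60.9
face xy 0.0009654129795986135 0.10311816315692666
((440.01519775390625, -282.8746032714844), (199.8321990966797, 179.68673706054688), 0.001271029468625784)
top [(0.89, [0.435, -0.283, 0.008]), (0.6, [0.341, -0.471, 0.008])]
scene [(0.72, [0.342, -0.475, 0.004]), (0.65, [0.443, -0.284, 0.005])]
wrist [(0.49, [0.658, 0.156, 0.046])]
t=16.25 tool [0.6398 0.1154 0.0912] yaw 1.287 shift mm [-438.   -78.6 -159.5] |d| 473 rz -0.000
```

```bash
python3 -m inch '[{"x":0,"y":0,"z":-20,"rx":0,"ry":0,"rz":0,"hand":20},{"x":0,"y":0,"z":-45,"rx":0,"ry":0,"rz":0,"hand":20},{"x":0,"y":0,"z":-45,"rx":0,"ry":0,"rz":0,"hand":20},{"x":-43,"y":-8,"z":0,"rx":0,"ry":0,"rz":0,"hand":20},{"x":-43,"y":-8,"z":0,"rx":0,"ry":0,"rz":0,"hand":20},{"x":-43,"y":-8,"z":0,"rx":0,"ry":0,"rz":0,"hand":20},{"x":-43,"y":-8,"z":0,"rx":0,"ry":0,"rz":0,"hand":20},{"x":-43,"y":-8,"z":0,"rx":0,"ry":0,"rz":0,"hand":20},{"x":-43,"y":-8,"z":0,"rx":0,"ry":0,"rz":0,"hand":20},{"x":-43,"y":-8,"z":0,"rx":0,"ry":0,"rz":0,"hand":20}]'
python3 -m inch '[{"x":-43,"y":-8,"z":0,"rx":0,"ry":0,"rz":0,"hand":20},{"x":-43,"y":-8,"z":0,"rx":0,"ry":0,"rz":0,"hand":20},{"x":-43,"y":-8,"z":0,"rx":0,"ry":0,"rz":0,"hand":20},{"x":0,"y":0,"z":0,"rx":0,"ry":0,"rz":0,"hand":20},{"x":0,"y":0,"z":0,"rx":0,"ry":0,"rz":0,"hand":20}]'
python3 - <<'E'
from h import *
go(.440,-.2835,.0584,1.287)
cap("scene","s2.png")
E
```

```text
clock: 17.25
tool_pos: [0.4996, -0.1591, 0.1992]
tool_rot: [-3.141, -0.0, 1.287]
contact_force: [0.7, -0.5, -2.2]
finger_gap: 0.0238
grip_force: 60.1
clock: 17.75
tool_pos: [0.441, -0.2754, 0.1992]
tool_rot: [-3.141, -0.001, 1.285]
contact_force: [-0.2, 0.5, -2.7]
finger_gap: 0.0237
grip_force: 60.1
t=17.75 tool [ 0.441  -0.2754  0.1992] yaw 1.285 shift mm [ -8.1   1.4 140.8] |d| 141 rz -0.002
```

View pics/s2.png

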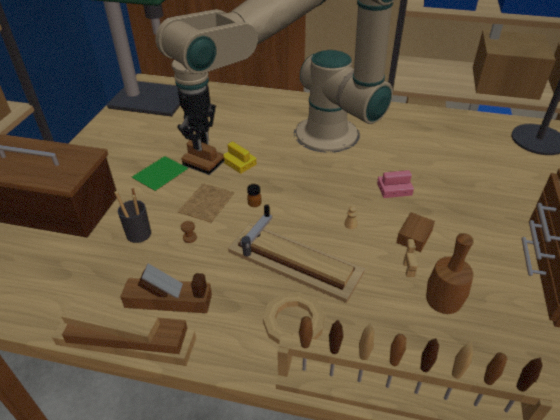

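The block hangs at (203,157) above the cork mat at (207,202), and the clamp arm (267,212 to 247,245) is still square. I'll lower it now.

```bash
python3 -m inch '[{"x":-4,"y":1,"z":30,"rx":0,"ry":0,"rz":0,"hand":20},{"x":-4,"y":0,"z":40,"rx":0,"ry":0,"rz":0,"hand":20},{"x":0,"y":0,"z":40,"rx":0,"ry":0,"rz":0,"hand":20},{"x":0,"y":0,"z":20,"rx":0,"ry":0,"rz":0,"hand":20},{"x":0,"y":0,"z":7,"rx":0,"ry":0,"rz":0,"hand":20},{"x":0,"y":0,"z":3.5,"rx":0,"ry":0,"rz":0,"hand":20},{"x":0,"y":0,"z":0,"rx":0,"ry":0,"rz":0,"hand":20},{"x":0,"y":0,"z":0,"rx":0,"ry":0,"rz":0,"hand":20}]'
```

```text
clock: 18.6
tool_pos: [0.4412, -0.2831, 0.061]
tool_rot: [3.139, 0.001, 1.287]
contact_force: [0.6, -0.0, -2.5]
finger_gap: 0.0241
grip_force: 60.1
```

```bash
python3 -m inch '[{"x":0,"y":0,"z":1.5,"rx":0,"ry":0,"rz":0,"hand":20},{"x":0,"y":0,"z":1,"rx":0,"ry":0,"rz":0,"hand":20},{"x":0,"y":0,"z":0.5,"rx":0,"ry":0,"rz":0,"hand":20},{"x":0,"y":0,"z":0,"rx":0,"ry":0,"rz":0,"hand":20}]'
```

```text
clock: 19.0
tool_pos: [0.4409, -0.2833, 0.0574]
tool_rot: [3.139, 0.001, 1.287]
contact_force: [0.8, -1.8, 3.9]
finger_gap: 0.024
grip_force: 60.8
```

In contact. I'll release, lift and check.

```bash
python3 -m inch '[{"x":0,"y":0,"z":0,"rx":0,"ry":0,"rz":0,"hand":60},{"x":0,"y":0,"z":0,"rx":0,"ry":0,"rz":0,"hand":60},{"x":0,"y":0,"z":0,"rx":0,"ry":0,"rz":0,"hand":60},{"x":0,"y":0,"z":0,"rx":0,"ry":0,"rz":0,"hand":60},{"x":0,"y":0,"z":-20,"rx":0,"ry":0,"rz":0,"hand":60},{"x":0,"y":0,"z":-40,"rx":0,"ry":0,"rz":0,"hand":60},{"x":0,"y":0,"z":-40,"rx":0,"ry":0,"rz":0,"hand":60},{"x":0,"y":0,"z":0,"rx":0,"ry":0,"rz":0,"hand":60},{"x":0,"y":0,"z":0,"rx":0,"ry":0,"rz":0,"hand":60}]'
python3 - <<'E'
from h import *
p,d=cap("wrist","w5.png");W=world("wrist",d);z=W[...,2]
B=np.hypot(W[...,0]-.441,W[...,1]+.283)<.075
m=B&(z>.024)&(z<.038);print(cv2.minAreaRect((W[m][:,:2]*1000).astype(np.float32)),np.median(z[m]))
p,d=cap("scene");W=world("scene",d);z=W[...,2]
m=(np.hypot(W[...,0]-.57,W[...,1]+.09)<.1)&(z>.058)&(z<.073)
print(cv2.minAreaRect((W[m][:,:2]*1000).astype(np.float32)))
E
```

```text
clock: 19.9
tool_pos: [0.4405, -0.283, 0.157]
tool_rot: [3.14, 0.001, 1.287]
contact_force: [-0.1, 0.1, -1.0]
finger_gap: 0.0603
grip_force: 0.0
((439.3513488769531, -282.60101318359375), (91.27334594726562, 72.22216033935547), 73.73995208740234) 0.02949453199339569
((574.1925048828125, -91.38912963867188), (25.41073989868164, 126.2898178100586), 74.92326354980469)
```

View pics/w5.png

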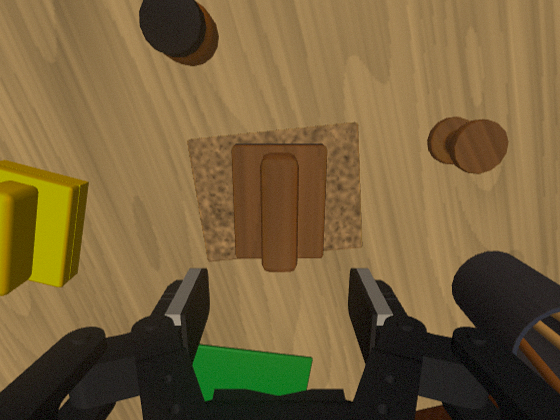

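The block stands at (280,203) in the middle of the cork mat (about 190–360 by 123–260), released, and the clamp arm is square.

```bash
python3 -c "
from bench import robot
print(robot.finish_job())"
```

```text
the job is handed in; nothing more can be done
None
```

Job handed in at about 20 s with no verdict returned: clamp arm square to about 0.02 rad, strip rubbed from face y -0.04 to 0.103 m at 4–8 N where read, and the block stands sole down in the middle of the cork mat, released.

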